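# Tip the bearing block onto its base and seat it in the squaring jig

## Task

Tip the tall oak bearing block over by pushing it high up on the side with the steel boss, so that it comes to rest on its flat base with the boss facing up; never lift it. Then slide it across until it is flush against the jig's long fence and press it there, and after that slide it along the fence until it is fully home on the end stop, plunger pushed in and block hard on the sleeve; feel for the contact each time, press with about 15 N for half a second and never load the fence or the stop with more than 30 N. Leave the block seated there, flush with the fence and with the plunger still held in, and leave the other things on the bench alone.

Things in the scene. Friction and masses are not known exactly. Their poses are not given: they have to be found in the camera images.
- block: Oak bearing block, 64 (x) x 56 (y) x 150 (z) mm, 0.38 to 0.59 kg, standing on end on the jig's board. Origin: centre of its standing end; z up its length. A steel boss is on its -y side; the +y side is the flat base. It must fall towards its own +y: then its y points straight down and its z lies level, towards the end stop. Tips with 1 to 2 N near its top; lying, it slides with 2 to 4 N.
- block_mid (a point): Middle of the oak block (boss not counted), 75 mm along its z from the standing end. The boss, 52 mm across and 16 mm proud of the -y side, is centred 60 mm above the standing end. Lying on its base, the block's top is 56 mm and the boss's top 72 mm above the board.
- jig: Squaring jig screwed to the bench: plywood board 240 (x) x 460 (y) x 12 (z) mm; origin on the bench top, 130 mm from the board's -x edge, 230 mm from its ends. The fence runs along its +x edge, the end stop is at its +y end. In its final place the block is flush with the fence, its middle 57 mm along the jig's +x from this origin.
- fence: Straight hardwood fence fixed on the base board, 22 mm thick (x), 450 mm long (y), 32 mm high, origin at the centre of its underside, axes as the jig's; its face towards the block is 11 mm on the -x side of its origin. Rigid: pressing on it 3 mm too far, or running the block into it or into the end stop's sleeve faster than about 30 mm/s, can pass the limit; come up to them at 20 mm/s or less.
- end_stop: Dark wooden end stop at the jig's +y end, 60 (x) x 30 (y) x 52 (z) mm, axes as the jig's; origin at the middle of the lower edge of its face towards the block. A rigid steel sleeve, 24 mm in diameter, axis 28 mm above the board, comes out of that face towards -y, locked anywhere from 10 to 45 mm out: not measured, find it by feel.
- sleeve_root (a point): Where the sleeve's axis leaves the end stop's face (fixed; it does not tell how far the sleeve is out). From the middle of the sleeve's end a 10 mm brass plunger stands 4 mm out; it springs in with at most 1.2 N until the block meets the rigid sleeve end. The block's own friction on the board keeps the plunger in once home.
- spare_block: Bystander: plain oak offcut without boss, 64 x 56 x 70 mm; origin at its underside.
- pulley: Bystander: stepped aluminium pulley, 80 mm across, 55 mm high; origin at its underside.
- jar: Bystander: amber glass jar, 66 mm across, 70 mm high; origin at its underside.
- mallet: Bystander: wooden mallet lying on the bench; origin under its middle.
- turnscrew: Bystander: screwdriver lying on the bench; origin under its middle.
- spindle: Bystander: small turned wooden finial, 44 mm across, 78 mm high; origin at its underside.
- washer: Bystander: steel ring, 60 mm across, 8 mm high; origin at its underside.
Things that resemble listed ones, but are neither listed nor needed, are in the scene too. Leave any blue or green look-alike of the block alone.

How it is judged:
On the way, in this order (a step that is already met when the one before it is completed fails the run):
1. the block lies at rest on its flat base, boss up (angle between block's own y axis and vertical above 3.05 rad and linear speed of block below 0.02 m/s and angular speed of block below 0.1 rad/s), for 0.2 s.
2. it is pressed flush against the fence with 3 to 30 N (angle between block's own y axis and vertical above 3.05 rad and angle between the z axis of block and the y axis of jig, either way round below 0.025 rad and contact force between block and fence between 3 and 30 N), for 0.3 s.
3. it is pressed home on the end stop with 3 to 30 N, flush with the fence (angle between block's own y axis and vertical above 3.05 rad and angle between the z axis of block and the y axis of jig, either way round below 0.025 rad and x of block_mid in the frame of jig above 0.0545 m and contact force between block and end_stop between 3 and 30 N), for 0.3 s.
At the end, for the whole second after the job is handed in: The block rests on its flat base, boss up (within 5 degrees), flush with the fence (within 2.5 mm and 1.4 degrees), still holding the plunger of the end stop in (more than 0.5 N on the end stop, i.e. within about 2 mm of home), at rest (angle between block's own y axis and vertical above 3.05 rad and angle between the z axis of block and the y axis of jig, either way round below 0.025 rad and x of block_mid in the frame of jig between 0.0545 and 0.0595 m and contact force between block and end_stop above 0.5 N and linear speed of block below 0.01 m/s); the robot touches nothing.
It fails at once if the fence was loaded with more than 30 N (contact force between block and fence above 30 N).
It fails at once if the end stop was loaded with more than 30 N (contact force between block and end_stop above 30 N).
It fails at once if the block was lifted (height (world z) of block above 0.075 m).
It fails at once if another thing on the bench was disturbed (distance of any of spare_block, pulley, jar, mallet, turnscrew, spindle, washer from where it was at the start of the episode above 0.03 m).
It also fails if it takes over 72 s, if anything falls off the work surface, if the arm or the gripper's body presses on something with over 40 N, if the wrist force passes 120 N, or if a joint passes its speed limit or range.

## Robot

A 6-joint arm with a two-finger parallel gripper is mounted at the origin on the work surface. World frame = base frame: x ahead of the robot, y to its left, z up, the work surface at z = 0. Lengths are in m, angles in rad, forces in N, time in s.
With the tool pointing down it reaches from about 0.3 to 0.775 m from the base axis. Payload 14.6 kg.
Tool frame: the origin (TCP) lies at the very end of the fingers, on their centre line; the grasp point (between the pads) lies 19 mm behind it; z points along the fingers, y is the line along which they close (so a half turn about z gives the same grasp; the last joint's range is limited). The gripper opens to 94 mm and grips with 3 to 60 N. Pads are 16 mm wide; open, the fingers measure 119 mm over their backs; the gripper's body (75 mm by 177 mm) begins 78 mm behind the grasp point.
Start: joints at [-0.067, 0.3, 1.521, -0, 1.321, -0.067], TCP at [0.55, -0, 0.205] pointing down, gripper open.
Joint ranges: [-3.03, 3.03], [-0.79, 2.21], [0.23, 2.52], [-1.04, 4.18], [0, 3.07], [-2.55, 2.55]. Speed limits (rad/s): [2.22, 2.22, 2.57, 3.14, 3.14, 3.14].

## Interface

Orientations are given as a unit quaternion [x, y, z, w].
In Python, from cell import get_state, snapshot, camera_model, job_done gives the robot as it stands.
- The arm moves only by the tool drive_tool, never from a script. Its argument "targets" is a list of rows, each an object of numbers: "wx", "wy", "wz": the turn, a rotation vector about the world's x, y, z in rad; "tx", "ty", "tz": the shift along the world's x, y, z in cm; "fingers": the finger opening in cm, from 0 to 9.4. A call has 1 to 5 rows; each row is the pose to reach, as a shift and turn from the pose commanded when the call began; what a row does not reach only later rows make up. A row lasts 1/10 s, in which the tool goes at most 50 mm and 8.59 degrees, less where a joint would pass 70% of its speed; a pose out of reach is approached as far as the arm can. A call with a gripper value outside its range is refused whole. The fingers move at their own pace and stop on an object; "grip_force" is the grip in N (left out, the last holds). Time passes only in rows, so rows that repeat a pose let the fingers close. It gives the time, the measured TCP pose, the force, the opening and the grip force at its end, in the units of the state.
- get_state(): the state, without advancing time (a new reading comes with each control period).
- snapshot(name): name is "scene" or "side" or "wrist"; returns the picture (384x512x3 uint8, red, green, blue); there is no depth.
- camera_model(name): a dict with "fovy" (degrees; the focal length in pixels is half the picture's height over the tangent of half this angle, whatever the lens; pixels are square), "cx", "cy" (the principal point, pixels), "k1" (the pictures are not rectified: a ray, as slopes to the right and down, at radius r is drawn at 1 + k1 r^2 times it, then the intrinsics apply), "extrinsics" (4x4, takes a point from camera to world coordinates); the wrist camera has in their place "hand_eye" (4x4, takes a point from camera to tool coordinates, whose origin is the TCP and whose axes are the flange's). Camera axes: x right, y up, looking along -z (the intrinsics and any distortion apply to the point x, -y, -z); pixel columns grow to the right and rows downward; lengths in m; the calibration is good to about 2 mm. A picture is of the moment at which its call begins: read the wrist's pose just before it. camera_model takes no time and is no camera call.
- job_done(): hands the job in; it is judged then, once.
The state is a dict: "clock": time; "joint_positions": joint angles; "joint_vel": joint speeds; "tau": joint torques, N m; "tcp_pos": TCP position; "orientation": TCP orientation; "wrist_force": force on the tool from outside, world axes, zero at the start; "torque": the same for the moment, N m; "grip_width": finger opening in m; "grasp_force": force on a finger pad.
Only numpy, scipy, OpenCV 4.12 (cv2) and the standard library are available. Lean on these libraries where they do the work, as an engineer would, in place of code of your own. Each camera call takes 0.05 s, during which the arm holds its last target. There are 200 camera calls.

## Working session

There is one attempt and no reset: what is moved stays moved. The work goes in short steps, Python scripts to look and compute and a tool call to move; the robot and the scene stay as the last step left them, time stands still between calls to the robot, and variables do not carry over. Pictures are saved under pics/ and viewed, at most 10 in all, crops included, and the job is handed in when it is done.

Besides the shell and the picture viewer there is one more tool, called after "Request:" as name(argument=value, ...) on one line, values as JSON. drive_tool: Moves the arm, as the interface text tells. Its arguments: {"type":"object","properties":{"targets":{"type":"array"},"grip_force":{"type":"number"}},"required":["targets"]}

```bash
mkdir -p pics
cat > h.py <<'E'
import numpy as np, cv2
from cell import *
def save(n,f):
    im=snapshot(n); cv2.imwrite('pics/'+f,im[:,:,::-1]); return im
def ray(name,u,v,E=None):
    m=camera_model(name); f=192/np.tan(np.radians(m['fovy'])/2)
    p=np.array([(u-m['cx'])/f,(v-m['cy'])/f]); q=p.copy()
    for _ in range(20): q=p/(1+m['k1']*(q@q))
    E=np.array(m['extrinsics']) if E is None else E
    d=E[:3,:3]@np.array([q[0],-q[1],-1]); return E[:3,3],d/np.linalg.norm(d)
def onz(name,u,v,z,E=None):
    o,d=ray(name,u,v,E); return o+d*(z-o[2])/d[2]
def wristE():
    from scipy.spatial.transform import Rotation as R
    s=get_state(); T=np.eye(4); T[:3,:3]=R.from_quat(s['orientation']).as_matrix(); T[:3,3]=s['tcp_pos']
    return T@np.array(camera_model('wrist')['hand_eye'])
def proj(name,P,E=None):
    m=camera_model(name); f=192/np.tan(np.radians(m['fovy'])/2)
    E=np.array(m['extrinsics']) if E is None else E
    c=E[:3,:3].T@(np.array(P)-E[:3,3]); q=np.array([c[0],-c[1]])/-c[2]; q=q*(1+m['k1']*(q@q))
    return q*f+[m['cx'],m['cy']]
E
python3 - <<'E'
from h import *
a=save('scene','a.png'); b=save('side','b.png')
cv2.imwrite('pics/ab.png',np.hstack([a,b])[:,:,::-1][:, :])
im=cv2.imread('pics/ab.png'); print(im.shape)
for n in('scene','side'): m=camera_model(n); print(n,m['fovy'],m['k1'],np.round(m['extrinsics'],3).tolist())
print(get_state())
E
```

```text
(384, 1024, 3)
scene 48.55294181783199 -0.06407057664542172 [[-0.069, -0.7, 0.711, 1.451], [0.998, -0.059, 0.039, 0.043], [0.015, 0.712, 0.702, 0.93], [0.0, 0.0, 0.0, 1.0]]
side 44.90458941962316 0.03144107044205092 [[0.998, 0.048, -0.045, 0.532], [-0.064, 0.596, -0.8, -1.122], [-0.012, 0.801, 0.598, 0.948], [0.0, 0.0, 0.0, 1.0]]
{'clock': 0.1, 'joint_positions': array([-6.66333471e-02,  3.00432751e-01,  1.52151930e+00, -1.97712869e-05,
        1.32070680e+00, -6.66018433e-02]), 'joint_vel': array([ 0.00112206, -0.00312371, -0.00046764,  0.00258467,  0.00031067,
       -0.00119828]), 'tau': array([ 1.84928511e-03, -5.32644153e+01, -3.53284299e+01,  7.10431044e-02,
        2.34944851e-02, -7.30603051e-05]), 'tcp_pos': array([ 5.49761252e-01, -1.05380546e-05,  2.04933502e-01]), 'orientation': array([ 7.07116085e-01,  7.07097276e-01, -3.58234673e-04, -3.94907821e-04]), 'wrist_force': array([-0.5831478 , -0.06216101, -0.00867933]), 'torque': array([ 0.00368705,  0.02695527, -0.0231347 ]), 'grasp_force': 0.0, 'grip_width': 0.09426312860593596}
```

View pics/a.png

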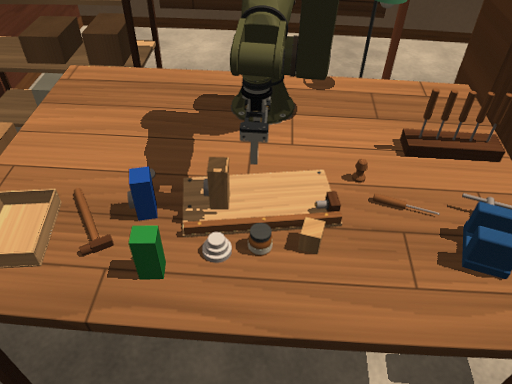

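View pics/b.png

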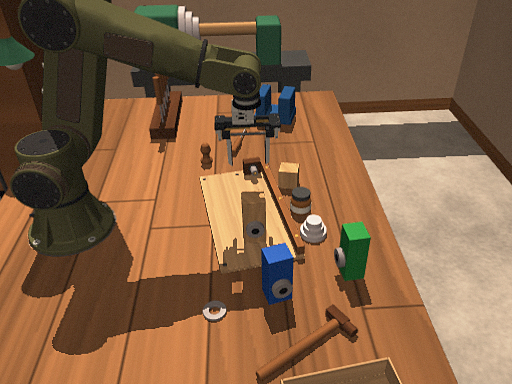

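Scene view: oak block at about (218,183) at the left (-y) end of the jig, its boss facing left. The fence is on the near (+x) side and the end stop is at (330,203). The jar, pulley and spare block stand just outside the fence, and the blue look-alike is at (143,193). The side view agrees, with the oak block at (254,225) and the boss at (256,230).

Run:
```python
import cv2
a=cv2.imread('pics/a.png')[145:245,170:350]; b=cv2.imread('pics/b.png')[150:280,190:320]
cv2.imwrite('pics/a2.png',cv2.resize(a,None,fx=4.4,fy=4.4,interpolation=cv2.INTER_CUBIC))
cv2.imwrite('pics/b2.png',cv2.resize(b,None,fx=4.5,fy=4.5,interpolation=cv2.INTER_CUBIC))
```

```text
(no output)
```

View pics/a2.png

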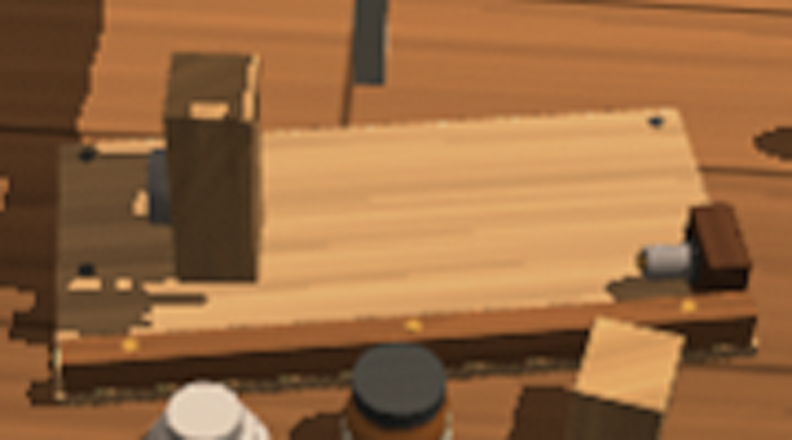

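View pics/b2.png

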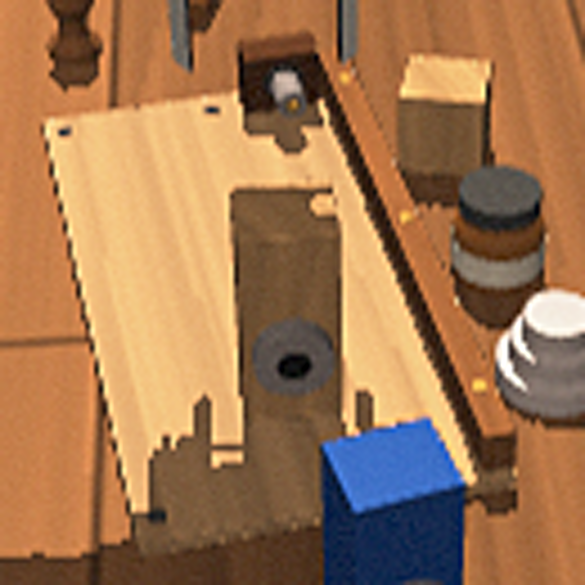

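Crop positions: in the scene crop the block top has corners at (172,53), (258,53), (258,122) and (165,118), and the board's far corners are at (60,145) and (680,110). In the side crop the block top is at (231,190), (237,240), (341,243) and (338,190), and the board corners are at (45,122) and (137,550).

Run:
```python
from h import *
A=lambda x,y:((x+.5)/4.4-.5+170,(y+.5)/4.4-.5+145)
B=lambda x,y:((x+.5)/4.5-.5+190,(y+.5)/4.5-.5+150)
for n,F,L in(('scene',A,[('board -x-y',60,145,.012),('board -x+y',680,110,.012),('fence in -y',60,335,.044),('fence in +y',755,290,.044),('fence out -y',60,365,.044),('fence out +y',757,318,.044),('top -x-y',172,53,.162),('top -x+y',258,53,.162),('top +x+y',258,122,.162),('top +x-y',165,118,.162),('bot +x-y',178,280,.012),('bot+x+y',258,282,.012),('stop top in -x',692,203,.064),('stop top +x-y',700,288,.064),('stop top out',750,288,.064),('sleeve end',641,262,.04)]),
 ('side',B,[('board -x+y',45,122,.012),('board -x-y',137,550,.012),('fence in -y',480,440,.044),('fence in +y',318,52,.044),('top -x+y',231,190,.162),('top -x-y',237,240,.162),('top +x-y',341,243,.162),('top +x+y',338,190,.162),('boss c',292,358,.072),('sleeve end',292,100,.04),('stop top -x-y',240,55,.064),('stop top +x-y',315,52,.064)])):
  for k,x,y,z in L: print(n,k,np.round(onz(n,*F(x,y),z),4))
```

```text
scene board -x-y [ 0.46   -0.2322  0.012 ]
scene board -x+y [0.3824 0.2209 0.012 ]
scene fence in -y [ 0.6714 -0.1898  0.044 ]
scene fence in +y [0.5954 0.2546 0.044 ]
scene fence out -y [ 0.6962 -0.1852  0.044 ]
scene fence out +y [0.6203 0.2539 0.044 ]
scene top -x-y [ 0.5292 -0.1317  0.162 ]
scene top -x+y [ 0.5245 -0.0767  0.162 ]
scene top +x+y [ 0.5909 -0.0695  0.162 ]
scene top +x-y [ 0.592  -0.1271  0.162 ]
scene bot +x-y [ 0.5873 -0.1279  0.012 ]
scene bot+x+y [ 0.5846 -0.0738  0.012 ]
scene stop top in -x [0.5374 0.2139 0.064 ]
scene stop top +x-y [0.6158 0.2146 0.064 ]
scene stop top out [0.6132 0.2468 0.064 ]
scene sleeve end [0.5719 0.1814 0.04  ]
side board -x+y [0.3803 0.2197 0.012 ]
side board -x-y [ 0.4572 -0.2363  0.012 ]
side fence in -y [ 0.6701 -0.1908  0.044 ]
side fence in +y [0.5953 0.2524 0.044 ]
side top -x+y [ 0.524  -0.0789  0.162 ]
side top -x-y [ 0.5264 -0.1293  0.162 ]
side top +x-y [ 0.5889 -0.1372  0.162 ]
side top +x+y [ 0.5905 -0.0842  0.162 ]
side boss c [ 0.5571 -0.1375  0.072 ]
side sleeve end [0.5719 0.1935 0.04  ]
side stop top -x-y [0.534  0.2227 0.064 ]
side stop top +x-y [0.5916 0.2221 0.064 ]
```

Request:
drive_tool(targets=[{"tx":0.9,"ty":-5,"tz":1,"fingers":2},{"tx":0.9,"ty":-10,"tz":1,"fingers":2},{"tx":0.9,"ty":-14.5,"tz":1,"fingers":2},{"tx":0.9,"ty":-18.5,"tz":0,"fingers":2},{"tx":0.9,"ty":-18.5,"tz":-3,"fingers":2}])

```text
invalid input at $.targets[0]: expected keys wx, wy, wz, tx, ty, tz, fingers
```

Request:
drive_tool(targets=[{"tz":-3,"fingers":2},{"tz":-3,"fingers":2},{"tz":-3,"fingers":2}])

```text
invalid input at $.targets[0]: expected keys wx, wy, wz, tx, ty, tz, fingers
```

Request:
drive_tool(targets=[{"wx":0,"wy":0,"wz":0,"tx":0.9,"ty":-5,"tz":1,"fingers":2},{"wx":0,"wy":0,"wz":0,"tx":0.9,"ty":-10,"tz":1,"fingers":2},{"wx":0,"wy":0,"wz":0,"tx":0.9,"ty":-14.5,"tz":1,"fingers":2},{"wx":0,"wy":0,"wz":0,"tx":0.9,"ty":-18.5,"tz":0,"fingers":2},{"wx":0,"wy":0,"wz":0,"tx":0.9,"ty":-18.5,"tz":-1,"fingers":2}])

```text
clock: 0.6
tcp_pos: [0.5583, -0.1891, 0.1946]
orientation: [0.709, 0.706, -0.0, -0.0]
wrist_force: [1.1, 0.6, -0.4]
grip_width: 0.0574
grasp_force: 0.0
```

Request:
drive_tool(targets=[{"wx":0,"wy":0,"wz":0,"tx":0,"ty":0,"tz":-2.5,"fingers":2},{"wx":0,"wy":0,"wz":0,"tx":0,"ty":0,"tz":-5,"fingers":2},{"wx":0,"wy":0,"wz":0,"tx":0,"ty":0,"tz":-5,"fingers":2}])

```text
clock: 0.9
tcp_pos: [0.5575, -0.1838, 0.142]
orientation: [0.707, 0.707, -0.001, -0.003]
wrist_force: [-0.3, 0.5, -0.8]
grip_width: 0.0335
grasp_force: 0.0
```

Request:
drive_tool(targets=[{"wx":0,"wy":0,"wz":0,"tx":0,"ty":1,"tz":0.2,"fingers":2},{"wx":0,"wy":0,"wz":0,"tx":0,"ty":2,"tz":0.2,"fingers":2},{"wx":0,"wy":0,"wz":0,"tx":0,"ty":3,"tz":0.2,"fingers":2},{"wx":0,"wy":0,"wz":0,"tx":0,"ty":3.5,"tz":0.2,"fingers":2},{"wx":0,"wy":0,"wz":0,"tx":0,"ty":4,"tz":0.2,"fingers":2}])

```text
clock: 1.4
tcp_pos: [0.5592, -0.1443, 0.148]
orientation: [0.707, 0.707, 0.0, 0.0]
wrist_force: [-0.0, 0.2, -0.2]
grip_width: 0.0203
grasp_force: 0.0
```

Request:
drive_tool(targets=[{"wx":0,"wy":0,"wz":0,"tx":0,"ty":0.4,"tz":0,"fingers":2},{"wx":0,"wy":0,"wz":0,"tx":0,"ty":0.8,"tz":0,"fingers":2},{"wx":0,"wy":0,"wz":0,"tx":0,"ty":1.2,"tz":0,"fingers":2},{"wx":0,"wy":0,"wz":0,"tx":0,"ty":1.6,"tz":0,"fingers":2},{"wx":0,"wy":0,"wz":0,"tx":0,"ty":2,"tz":0,"fingers":2}])

```text
clock: 1.9
tcp_pos: [0.559, -0.1248, 0.1475]
orientation: [0.707, 0.707, 0.0, 0.0]
wrist_force: [0.2, -0.8, 1.9]
grip_width: 0.0201
grasp_force: 0.8
```

Request:
drive_tool(targets=[{"wx":0,"wy":0,"wz":0,"tx":0,"ty":0.4,"tz":0,"fingers":2},{"wx":0,"wy":0,"wz":0,"tx":0,"ty":0.8,"tz":0,"fingers":2},{"wx":0,"wy":0,"wz":0,"tx":0,"ty":1.2,"tz":0,"fingers":2},{"wx":0,"wy":0,"wz":0,"tx":0,"ty":1.6,"tz":0,"fingers":2},{"wx":0,"wy":0,"wz":0,"tx":0,"ty":2,"tz":0,"fingers":2}])

```text
clock: 2.4
tcp_pos: [0.559, -0.1046, 0.1474]
orientation: [0.707, 0.707, -0.0, -0.0]
wrist_force: [-0.1, 0.2, 1.0]
grip_width: 0.0198
grasp_force: 0.4
```

```bash
python3 -c "
from h import *
im=save('side','c.png'); E=wristE(); w=save('wrist','cw.png')
cv2.imwrite('pics/c2.png',np.hstack([cv2.resize(im[130:290,170:340],(400,376)),cv2.resize(w,(400,376))])[:,:,::-1])"
```

```text
(no output)
```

View pics/c2.png

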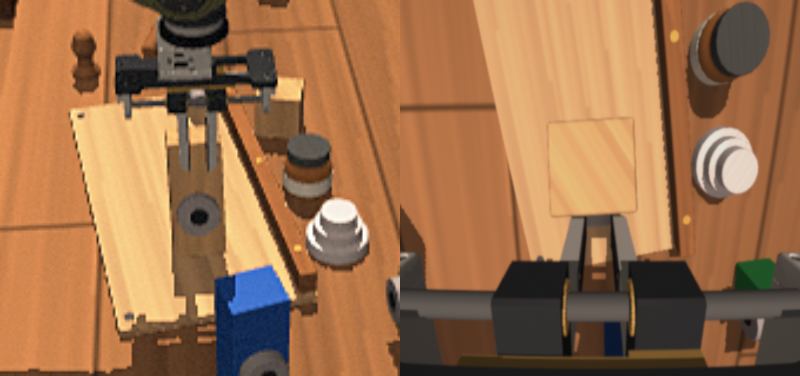

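The block is tipping straight, with the fingers at (195,160) pressing near its top and the top face square to the fingers in the wrist view. I'll keep pushing.

Request:
drive_tool(targets=[{"wx":0,"wy":0,"wz":0,"tx":0,"ty":0.4,"tz":0,"fingers":2},{"wx":0,"wy":0,"wz":0,"tx":0,"ty":0.8,"tz":0,"fingers":2},{"wx":0,"wy":0,"wz":0,"tx":0,"ty":1.2,"tz":0,"fingers":2},{"wx":0,"wy":0,"wz":0,"tx":0,"ty":1.6,"tz":0,"fingers":2},{"wx":0,"wy":0,"wz":0,"tx":0,"ty":2,"tz":0,"fingers":2}])

```text
clock: 3.0
tcp_pos: [0.5589, -0.0846, 0.1474]
orientation: [0.707, 0.707, -0.0, -0.0]
wrist_force: [0.2, 0.4, 0.9]
grip_width: 0.0199
grasp_force: 0.0
```

Request:
drive_tool(targets=[{"wx":0,"wy":0,"wz":0,"tx":0,"ty":0.2,"tz":0,"fingers":2},{"wx":0,"wy":0,"wz":0,"tx":0,"ty":0.4,"tz":0,"fingers":2},{"wx":0,"wy":0,"wz":0,"tx":0,"ty":0.6,"tz":0.5,"fingers":2},{"wx":0,"wy":0,"wz":0,"tx":0,"ty":0.6,"tz":1,"fingers":2},{"wx":0,"wy":0,"wz":0,"tx":0,"ty":0.6,"tz":2,"fingers":2}])

```text
clock: 3.5
tcp_pos: [0.5588, -0.079, 0.1677]
orientation: [0.707, 0.707, -0.0, -0.0]
wrist_force: [-0.0, 0.2, -0.1]
grip_width: 0.0199
grasp_force: 0.0
```

```bash
python3 -c "
from h import *
im=save('side','d.png'); a=save('scene','da.png'); E=wristE(); np.save('E.npy',E); w=save('wrist','dw.png')
cv2.imwrite('pics/d2.png',np.hstack([cv2.resize(a[145:245,170:350],(400,376)),cv2.resize(w,(400,300))[:,:].repeat(1,0) if 0 else cv2.copyMakeBorder(cv2.resize(w,(400,300)),0,76,0,0,0)])[:,:,::-1])"
```

```text
(no output)
```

View pics/d2.png

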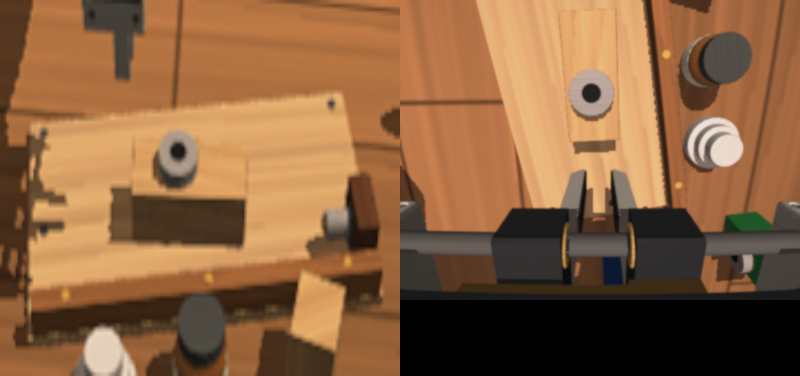

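The block is down on its base with the boss up. In the wrist half of the picture its top corners are at about (568,141), (619,139), (560,10) and (613,9).

Run:
```python
from h import *
E=np.load('E.npy')
for k,x,y,z in[('-x-y',168,141,.068),('+x-y',219,139,.068),('-x+y',160,10,.068),('+x+y',213,9,.068),('boss',191,93,.084),('fence in low',263,190,.044),('fence in up',242,15,.044)]:
  print(k,np.round(onz('wrist',x*1.28,y*1.28,z,E),4))
for k,x,y in[('+x-y',132,196),('+x+y',246,199),('-x-y',132,137),('boss',178,153)]:
  print('scene',k,np.round(onz('scene',170+x*180/400,145+y*100/376,.084 if k=='boss' else .068),4))
```

```text
-x-y [ 0.5214 -0.0728  0.068 ]
+x-y [ 0.5858 -0.0703  0.068 ]
-x+y [0.5174 0.0763 0.068 ]
+x+y [0.5759 0.0773 0.068 ]
boss [ 0.5514 -0.0129  0.084 ]
fence in low [ 0.6545 -0.1531  0.044 ]
fence in up [0.6123 0.0775 0.044 ]
scene +x-y [ 0.5917 -0.0684  0.068 ]
scene +x+y [0.5827 0.0785 0.068 ]
scene -x-y [ 0.5258 -0.0754  0.068 ]
scene boss [ 0.556  -0.0116  0.084 ]
```

Request:
drive_tool(targets=[{"wx":0,"wy":0,"wz":-0.14,"tx":-2,"ty":2,"tz":0,"fingers":9.4},{"wx":0,"wy":0,"wz":-0.28,"tx":-4,"ty":4,"tz":0,"fingers":9.4},{"wx":0,"wy":0,"wz":-0.42,"tx":-6,"ty":6,"tz":0,"fingers":9.4},{"wx":0,"wy":0,"wz":-0.56,"tx":-7.5,"ty":7,"tz":0,"fingers":9.4},{"wx":0,"wy":0,"wz":-0.7,"tx":-7.5,"ty":7,"tz":0,"fingers":9.4}])

```text
clock: 4.15
tcp_pos: [0.4827, -0.008, 0.1676]
orientation: [0.908, 0.42, -0.0, -0.0]
wrist_force: [1.0, -1.0, -0.1]
grip_width: 0.0565
grasp_force: 0.0
```

Request:
drive_tool(targets=[{"wx":0,"wy":0,"wz":-0.14,"tx":0,"ty":0,"tz":-2,"fingers":9.4},{"wx":0,"wy":0,"wz":-0.28,"tx":0,"ty":0,"tz":-4,"fingers":9.4},{"wx":0,"wy":0,"wz":-0.42,"tx":0,"ty":0,"tz":-6,"fingers":9.4},{"wx":0,"wy":0,"wz":-0.56,"tx":0,"ty":0,"tz":-8,"fingers":9.4},{"wx":0,"wy":0,"wz":-0.702,"tx":0,"ty":0,"tz":-8,"fingers":9.4}])

```text
clock: 4.65
tcp_pos: [0.4826, -0.009, 0.085]
orientation: [0.997, 0.081, -0.002, -0.0]
wrist_force: [-0.5, 0.1, 1.4]
grip_width: 0.0931
grasp_force: 0.0
```

```bash
python3 -c "
from h import *
a=save('scene','e.png'); b=save('side','es.png'); s=get_state(); print(s['tcp_pos'],s['joint_positions'],s['wrist_force'])
cv2.imwrite('pics/e2.png',np.hstack([cv2.resize(a[125:245,170:350],(400,376)),cv2.resize(b[120:290,170:340],(376,376))])[:,:,::-1])"
```

```text
[ 0.48372044 -0.0090677   0.08694121] [-9.44580143e-02  2.94580161e-01  1.82838484e+00 -1.70059293e-05
  1.01968143e+00  1.31004723e+00] [-4.30552827e-04  1.06773112e+00  3.47466160e-02]
```

View pics/e2.png

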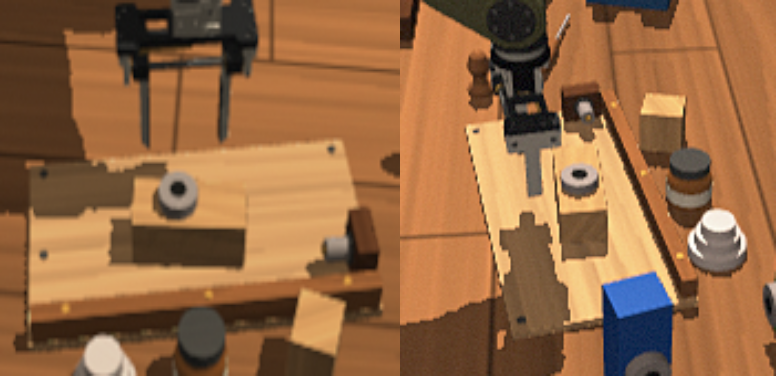

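The open fingers, at about (145,140) and (222,140) in the left half, are lined up with the fence on the -x side of the block. I'll descend and begin the push.

Request:
drive_tool(targets=[{"wx":0,"wy":0,"wz":0,"tx":0,"ty":0,"tz":-3,"fingers":9.4},{"wx":0,"wy":0,"wz":0,"tx":0,"ty":0,"tz":-5.2,"fingers":9.4},{"wx":0,"wy":0,"wz":0,"tx":0.79,"ty":0.13,"tz":-5.2,"fingers":9.4},{"wx":0,"wy":0,"wz":0,"tx":1.58,"ty":0.27,"tz":-5.2,"fingers":9.4},{"wx":0,"wy":0,"wz":0,"tx":1.97,"ty":0.34,"tz":-5.2,"fingers":9.4}])

```text
clock: 5.25
tcp_pos: [0.5052, -0.0056, 0.0368]
orientation: [0.996, 0.085, 0.001, 0.0]
wrist_force: [-3.2, -2.3, 1.9]
grip_width: 0.0941
grasp_force: 1.6
```

Request:
drive_tool(targets=[{"wx":0,"wy":0,"wz":0,"tx":0.39,"ty":0.07,"tz":0,"fingers":9.4},{"wx":0,"wy":0,"wz":0,"tx":0.79,"ty":0.13,"tz":0,"fingers":9.4},{"wx":0,"wy":0,"wz":0,"tx":1.18,"ty":0.2,"tz":0,"fingers":9.4},{"wx":0,"wy":0,"wz":0,"tx":1.58,"ty":0.27,"tz":0,"fingers":9.4},{"wx":0,"wy":0,"wz":0,"tx":1.97,"ty":0.34,"tz":0,"fingers":9.4}])

```text
clock: 5.75
tcp_pos: [0.5234, -0.0021, 0.0356]
orientation: [0.996, 0.084, -0.0, -0.0]
wrist_force: [-6.9, -0.9, 4.8]
grip_width: 0.094
grasp_force: 3.6
```

Request:
drive_tool(targets=[{"wx":0,"wy":0,"wz":0,"tx":0.3,"ty":0.05,"tz":0,"fingers":9.4},{"wx":0,"wy":0,"wz":0,"tx":0.6,"ty":0.1,"tz":0,"fingers":9.4},{"wx":0,"wy":0,"wz":0,"tx":0.9,"ty":0.15,"tz":0,"fingers":9.4},{"wx":0,"wy":0,"wz":0,"tx":1.2,"ty":0.2,"tz":0,"fingers":9.4},{"wx":0,"wy":0,"wz":0,"tx":1.5,"ty":0.25,"tz":0,"fingers":9.4}])

```text
clock: 6.25
tcp_pos: [0.5383, 0.0005, 0.0356]
orientation: [0.996, 0.085, -0.0, -0.0]
wrist_force: [-7.2, -1.4, 4.9]
grip_width: 0.0938
grasp_force: 3.4
```

```bash
python3 -c "
from h import *
a=save('scene','f.png'); b=save('side','fs.png'); s=get_state(); print(s['tcp_pos'],s['orientation'],s['wrist_force'])
cv2.imwrite('pics/f2.png',np.hstack([cv2.resize(a[125:245,170:350],(400,376)),cv2.resize(b[120:290,170:340],(376,376))])[:,:,::-1])"
```

```text
[5.38719081e-01 5.23356386e-04 3.55242093e-02] [ 9.96424708e-01  8.44853668e-02  1.11866393e-04 -1.03687648e-04] [-0.38069142  0.26253904 -0.44975248]
```

View pics/f2.png

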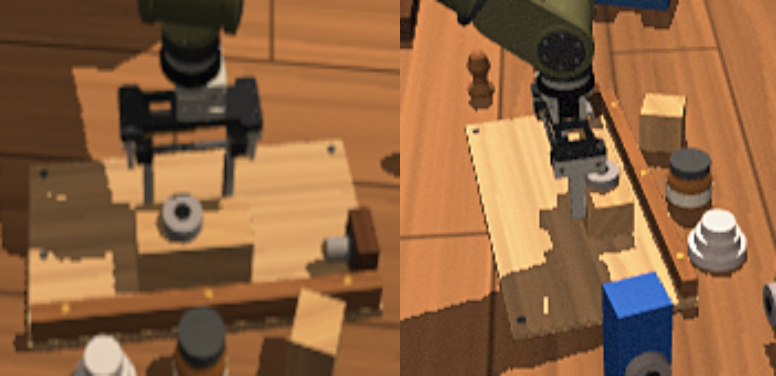

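The block is now parallel to the fingers, and the gap to the fence is about 20-25 mm. From here I go slowly.

Request:
drive_tool(targets=[{"wx":0,"wy":0,"wz":0,"tx":0.2,"ty":0.03,"tz":0,"fingers":9.4},{"wx":0,"wy":0,"wz":0,"tx":0.4,"ty":0.07,"tz":0,"fingers":9.4},{"wx":0,"wy":0,"wz":0,"tx":0.6,"ty":0.1,"tz":0,"fingers":9.4},{"wx":0,"wy":0,"wz":0,"tx":0.8,"ty":0.14,"tz":0,"fingers":9.4},{"wx":0,"wy":0,"wz":0,"tx":1.0,"ty":0.17,"tz":0,"fingers":9.4}])

```text
clock: 6.85
tcp_pos: [0.5482, 0.0021, 0.0355]
orientation: [0.996, 0.084, -0.0, -0.0]
wrist_force: [-6.2, -0.3, 3.7]
grip_width: 0.094
grasp_force: 3.0
```

Request:
drive_tool(targets=[{"wx":0,"wy":0,"wz":0,"tx":0.15,"ty":0.025,"tz":0,"fingers":9.4},{"wx":0,"wy":0,"wz":0,"tx":0.3,"ty":0.05,"tz":0,"fingers":9.4},{"wx":0,"wy":0,"wz":0,"tx":0.4,"ty":0.07,"tz":0,"fingers":9.4}])

```text
clock: 7.15
tcp_pos: [0.5522, 0.0027, 0.0355]
orientation: [0.996, 0.084, -0.0, -0.0]
wrist_force: [-6.5, -0.8, 4.6]
grip_width: 0.0937
grasp_force: 3.1
```

```bash
python3 -c "
from h import *
a=save('scene','g.png'); b=save('side','gs.png'); s=get_state(); print(s['tcp_pos'],s['orientation'],s['wrist_force'])
cv2.imwrite('pics/g2.png',np.hstack([cv2.resize(a[165:245,180:320],(400,376)),cv2.resize(b[180:270,230:320],(376,376))])[:,:,::-1])"
```

```text
[0.55228593 0.00277571 0.03547408] [ 9.96430721e-01  8.44142704e-02 -2.16630849e-04 -5.66979975e-05] [-4.4629793  -1.07523813  3.07321544]
```

View pics/g2.png

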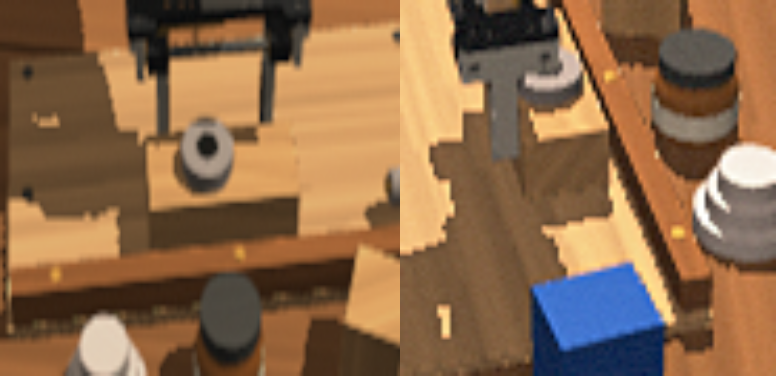

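The block's lower +x,-y corner is at (612,212) in the side half, and the fence is still a little clear of it.

Run:
```python
from h import *
n=np.array([.9858,.1677]); f=np.array([.671,-.190])
for x,y,z in[(612,212,.012),(606,132,.068)]:
  p=onz('side',230+(x-400)*90/376,180+y*90/376,z); print(p,'gap',n@(f-p[:2]))
p=onz('scene',180+298*140/400,165+195*80/376,.068); print(p,n@(f-p[:2]))
```

```text
[ 0.63707794 -0.08324428  0.012     ] gap 0.015537431655100391
[ 0.63439589 -0.06062657  0.068     ] gap 0.014388406136175143
[0.6159702 0.0893224 0.068    ] 0.007406006046059873
```

Request:
drive_tool(targets=[{"wx":0,"wy":0,"wz":0,"tx":0.15,"ty":0.025,"tz":0,"fingers":9.4},{"wx":0,"wy":0,"wz":0,"tx":0.3,"ty":0.05,"tz":0,"fingers":9.4}])

```text
clock: 7.45
tcp_pos: [0.5552, 0.0032, 0.0355]
orientation: [0.996, 0.084, -0.0, -0.0]
wrist_force: [-6.0, -0.7, 4.5]
grip_width: 0.0939
grasp_force: 2.9
```

Request:
drive_tool(targets=[{"wx":0,"wy":0,"wz":0,"tx":0.1,"ty":0.017,"tz":0,"fingers":9.4},{"wx":0,"wy":0,"wz":0,"tx":0.2,"ty":0.033,"tz":0,"fingers":9.4}])

```text
clock: 7.65
tcp_pos: [0.5572, 0.0036, 0.0354]
orientation: [0.996, 0.084, -0.0, -0.0]
wrist_force: [-5.7, -1.1, 4.1]
grip_width: 0.0939
grasp_force: 3.0
```

Request:
drive_tool(targets=[{"wx":0,"wy":0,"wz":0,"tx":0.1,"ty":0.017,"tz":0,"fingers":9.4}])

```text
clock: 7.75
tcp_pos: [0.5582, 0.0037, 0.0355]
orientation: [0.996, 0.084, -0.0, -0.0]
wrist_force: [-5.2, -1.1, 4.4]
grip_width: 0.0939
grasp_force: 3.0
```

Request:
drive_tool(targets=[{"wx":0,"wy":0,"wz":0,"tx":0.1,"ty":0.017,"tz":0,"fingers":9.4}])

```text
clock: 7.85
tcp_pos: [0.5592, 0.0039, 0.0355]
orientation: [0.996, 0.084, -0.0, -0.0]
wrist_force: [-5.8, -1.4, 3.2]
grip_width: 0.0939
grasp_force: 3.0
```

Request:
drive_tool(targets=[{"wx":0,"wy":0,"wz":0,"tx":0.1,"ty":0.017,"tz":0,"fingers":9.4},{"wx":0,"wy":0,"wz":0,"tx":0.2,"ty":0.033,"tz":0,"fingers":9.4}])

```text
clock: 8.05
tcp_pos: [0.5612, 0.0043, 0.0355]
orientation: [0.996, 0.084, -0.0, -0.0]
wrist_force: [-6.6, -2.0, 4.4]
grip_width: 0.0939
grasp_force: 3.0
```

Request:
drive_tool(targets=[{"wx":0,"wy":0,"wz":0,"tx":0.1,"ty":0.017,"tz":0,"fingers":9.4}])

```text
clock: 8.15
tcp_pos: [0.5622, 0.0044, 0.0355]
orientation: [0.996, 0.084, -0.0, -0.0]
wrist_force: [-5.0, -1.1, 4.3]
grip_width: 0.0942
grasp_force: 3.0
```

Request:
drive_tool(targets=[{"wx":0,"wy":0,"wz":0,"tx":0.08,"ty":0.013,"tz":0,"fingers":9.4},{"wx":0,"wy":0,"wz":0,"tx":0.16,"ty":0.027,"tz":0,"fingers":9.4}])

```text
clock: 8.35
tcp_pos: [0.5632, 0.0045, 0.0355]
orientation: [0.996, 0.085, -0.001, 0.0]
wrist_force: [-15.5, -4.6, 10.8]
grip_width: 0.0941
grasp_force: 7.7
```

Request:
drive_tool(targets=[{"wx":0,"wy":0,"wz":0,"tx":0.03,"ty":0.005,"tz":0,"fingers":9.4}])

```text
clock: 8.45
tcp_pos: [0.5632, 0.0046, 0.0355]
orientation: [0.996, 0.085, -0.002, 0.0]
wrist_force: [-16.0, -3.2, 11.9]
grip_width: 0.0939
grasp_force: 7.8
```

Request:
drive_tool(targets=[{"wx":0,"wy":0,"wz":0,"tx":0.03,"ty":0.005,"tz":0,"fingers":9.4},{"wx":0,"wy":0,"wz":0,"tx":0.03,"ty":0.005,"tz":0,"fingers":9.4},{"wx":0,"wy":0,"wz":0,"tx":0.03,"ty":0.005,"tz":0,"fingers":9.4},{"wx":0,"wy":0,"wz":0,"tx":0.03,"ty":0.005,"tz":0,"fingers":9.4},{"wx":0,"wy":0,"wz":0,"tx":0.03,"ty":0.005,"tz":0,"fingers":9.4}])

```text
clock: 8.95
tcp_pos: [0.5632, 0.0045, 0.0355]
orientation: [0.996, 0.085, -0.002, 0.0]
wrist_force: [-15.8, -3.9, 11.0]
grip_width: 0.0941
grasp_force: 8.0
```

```bash
python3 -c "
from h import *
s=get_state(); print(s['tcp_pos'],s['orientation'],s['wrist_force'],s['torque'])
a=save('scene','k.png');b=save('side','ks.png')
cv2.imwrite('pics/k2.png',np.hstack([cv2.resize(a[165:245,180:320],(400,376)),cv2.resize(b[150:270,230:320],(376,500))[:376]])[:,:,::-1])"
```

```text
[0.56320678 0.00453109 0.03546196] [ 9.96406656e-01  8.46796027e-02 -1.77167005e-03  4.69320349e-05] [-15.796672    -3.89821867  11.00721804] [-0.30131487  2.6986545   0.48676128]
```

View pics/k2.png

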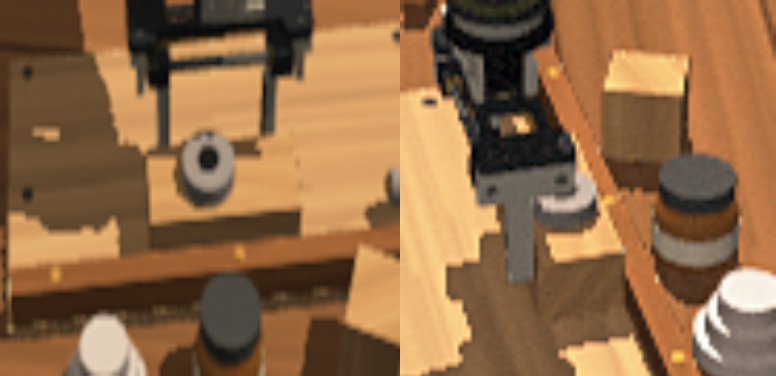

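The block is against the fence at a steady 16 N or so. Its left top corners in the scene half are at (150,222) and (147,155). Next I back off and move behind its -y end.

Run:
```python
from h import *
n=np.array([.9858,.1677]); t=np.array([-.1677,.9858]); f=np.array([.671,-.190]); T=np.array([.5632,.0045])
print('tcp along',t@T, 'x',n@T,'fence',n@f)
for x,y,z in[(150,222,.068),(147,155,.068),(300,210,.068),(207,158,.084)]:
  p=onz('scene',180+x*140/400,165+y*80/376,z)[:2]; print('scene',p,'along',t@p,'gap',n@(f-p))
p=onz('side',230+(568-400)*90/376,150+203*120/500,.084)[:2]; print('side boss',p,t@p,n@(f-p))
for n_,u,v in(('scene',170+641/4.4,145+262/4.4),('side',190+292/4.5,150+100/4.5)):
  p=onz(n_,u,v,.04)[:2]; print('sleeve end',t@p,n@(f-p))
```

```text
tcp along -0.09001254 x 0.55595721 fence 0.6296088000000001
scene [ 0.64994221 -0.05352066] along -0.1617559776817583 gap -0.0021288140214919048
scene [ 0.59464556 -0.0621599 ] along -0.16099928648562087 gap 0.05383142626616115
scene [0.62819346 0.09146035] along -0.015186430192927798 gap -0.00500221223028861
scene [ 0.60816275 -0.00125265] along -0.10322375314397324 gap 0.03029202753818793
side boss [ 0.61063706 -0.01695002] -0.11911316073843227 0.03048530388816746
sleeve end 0.0836811090583494 0.03378473532759908
sleeve end 0.09224690984084989 0.032542805232644
```

Request:
drive_tool(targets=[{"wx":0,"wy":0,"wz":0,"tx":-0.3,"ty":-0.05,"tz":0,"fingers":9.4},{"wx":0,"wy":0,"wz":0,"tx":-1.5,"ty":-0.25,"tz":0,"fingers":9.4},{"wx":0,"wy":0,"wz":0,"tx":-4,"ty":-0.67,"tz":0,"fingers":7},{"wx":0,"wy":0,"wz":0,"tx":-5,"ty":-0.84,"tz":4,"fingers":5},{"wx":0,"wy":0,"wz":0,"tx":-5,"ty":-0.84,"tz":8.5,"fingers":2}])

```text
clock: 9.55
tcp_pos: [0.513, -0.0037, 0.1204]
orientation: [0.996, 0.084, -0.001, -0.0]
wrist_force: [0.7, 0.4, 2.0]
grip_width: 0.0736
grasp_force: 0.0
```

Request:
drive_tool(targets=[{"wx":0,"wy":0,"wz":0.14,"tx":1,"ty":-2,"tz":2,"fingers":2},{"wx":0,"wy":0,"wz":0.28,"tx":3,"ty":-5,"tz":2,"fingers":2},{"wx":0,"wy":0,"wz":0.42,"tx":6,"ty":-8,"tz":2,"fingers":2},{"wx":0,"wy":0,"wz":0.56,"tx":9,"ty":-10.8,"tz":2,"fingers":2},{"wx":0,"wy":0,"wz":0.7,"tx":11.2,"ty":-10.8,"tz":2,"fingers":2}])

```text
clock: 10.05
tcp_pos: [0.628, -0.1148, 0.1403]
orientation: [0.907, 0.422, 0.0, 0.0]
wrist_force: [0.5, -0.4, 0.7]
grip_width: 0.0335
grasp_force: 0.0
```

Request:
drive_tool(targets=[{"wx":0,"wy":0,"wz":0.14,"tx":0,"ty":0,"tz":0,"fingers":2},{"wx":0,"wy":0,"wz":0.28,"tx":0,"ty":0,"tz":0,"fingers":2},{"wx":0,"wy":0,"wz":0.42,"tx":0,"ty":0,"tz":0,"fingers":2},{"wx":0,"wy":0,"wz":0.56,"tx":0,"ty":0,"tz":0,"fingers":2},{"wx":0,"wy":0,"wz":0.7,"tx":0,"ty":0,"tz":0,"fingers":2}])

```text
clock: 10.55
tcp_pos: [0.6269, -0.1116, 0.1404]
orientation: [0.706, 0.708, 0.0, 0.0]
wrist_force: [0.4, 0.5, -0.6]
grip_width: 0.0203
grasp_force: 0.0
```

Request:
drive_tool(targets=[{"wx":0,"wy":0,"wz":0.14,"tx":0,"ty":0,"tz":0,"fingers":2},{"wx":0,"wy":0,"wz":0.171,"tx":0,"ty":0,"tz":-2,"fingers":2},{"wx":0,"wy":0,"wz":0.171,"tx":0,"ty":0,"tz":-5,"fingers":2}])

```text
clock: 10.85
tcp_pos: [0.6279, -0.1118, 0.0915]
orientation: [0.644, 0.765, 0.001, 0.002]
wrist_force: [0.2, -0.4, -1.0]
grip_width: 0.0198
grasp_force: 0.0
```

```bash
python3 -c "
from h import *
s=get_state(); print(s['tcp_pos'],s['orientation'],s['wrist_force'])
a=save('scene','l.png');b=save('side','ls.png')
cv2.imwrite('pics/l2.png',np.hstack([cv2.resize(a[145:245,170:320],(420,376)),cv2.resize(b[130:290,220:320],(370,592))[:376]])[:,:,::-1])"
```

```text
[ 0.62786304 -0.1117742   0.09150954] [0.64431959 0.76475296 0.00114766 0.00196714] [ 0.21713594 -0.3654323  -0.97518233]
```

View pics/l2.png

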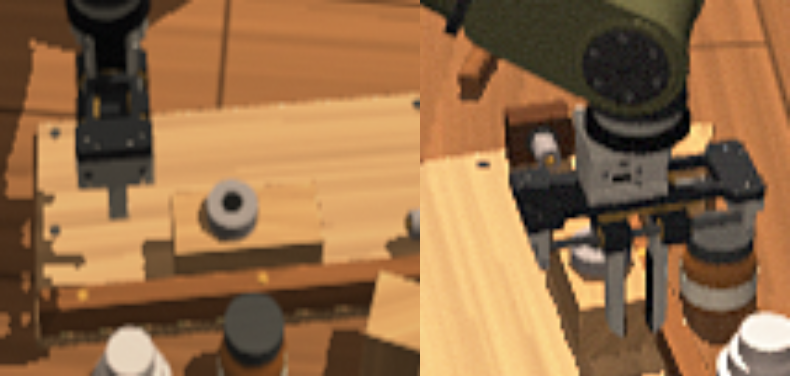

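The fingers are square to the jig, with the fence just beyond and the block end ahead of them at about (175,230) in the left half. I'll descend, centre on the block and slide it along.

Request:
drive_tool(targets=[{"wx":0,"wy":0,"wz":0,"tx":-0.25,"ty":-0.04,"tz":-3,"fingers":2},{"wx":0,"wy":0,"wz":0,"tx":-0.25,"ty":-0.04,"tz":-5.4,"fingers":2},{"wx":0,"wy":0,"wz":0,"tx":-0.4,"ty":0.96,"tz":-5.4,"fingers":2},{"wx":0,"wy":0,"wz":0,"tx":-0.6,"ty":1.96,"tz":-5.4,"fingers":2},{"wx":0,"wy":0,"wz":0,"tx":-0.75,"ty":2.96,"tz":-5.4,"fingers":2}])

```text
clock: 11.45
tcp_pos: [0.6199, -0.081, 0.0386]
orientation: [0.645, 0.764, 0.001, 0.001]
wrist_force: [-0.2, -1.4, 0.5]
grip_width: 0.0202
grasp_force: 0.0
```

Request:
drive_tool(targets=[{"wx":0,"wy":0,"wz":0,"tx":-0.07,"ty":0.4,"tz":0,"fingers":2},{"wx":0,"wy":0,"wz":0,"tx":-0.13,"ty":0.8,"tz":0,"fingers":2},{"wx":0,"wy":0,"wz":0,"tx":-0.2,"ty":1.2,"tz":0,"fingers":2},{"wx":0,"wy":0,"wz":0,"tx":-0.26,"ty":1.6,"tz":0,"fingers":2},{"wx":0,"wy":0,"wz":0,"tx":-0.33,"ty":2,"tz":0,"fingers":2}])

```text
clock: 11.95
tcp_pos: [0.6161, -0.0626, 0.0369]
orientation: [0.645, 0.764, -0.0, 0.001]
wrist_force: [0.4, -6.4, 3.3]
grip_width: 0.0199
grasp_force: 2.9
```

Request:
drive_tool(targets=[{"wx":0,"wy":0,"wz":0,"tx":-0.07,"ty":0.4,"tz":0,"fingers":2},{"wx":0,"wy":0,"wz":0,"tx":-0.13,"ty":0.8,"tz":0,"fingers":2},{"wx":0,"wy":0,"wz":0,"tx":-0.2,"ty":1.2,"tz":0,"fingers":2},{"wx":0,"wy":0,"wz":0,"tx":-0.26,"ty":1.6,"tz":0,"fingers":2},{"wx":0,"wy":0,"wz":0,"tx":-0.33,"ty":2,"tz":0,"fingers":2}])

```text
clock: 12.45
tcp_pos: [0.6128, -0.0427, 0.037]
orientation: [0.645, 0.764, -0.0, 0.001]
wrist_force: [-0.3, -6.1, 2.5]
grip_width: 0.0199
grasp_force: 2.9
```

Request:
drive_tool(targets=[{"wx":0,"wy":0,"wz":0,"tx":-0.07,"ty":0.4,"tz":0,"fingers":2},{"wx":0,"wy":0,"wz":0,"tx":-0.13,"ty":0.8,"tz":0,"fingers":2},{"wx":0,"wy":0,"wz":0,"tx":-0.2,"ty":1.2,"tz":0,"fingers":2},{"wx":0,"wy":0,"wz":0,"tx":-0.26,"ty":1.6,"tz":0,"fingers":2},{"wx":0,"wy":0,"wz":0,"tx":-0.33,"ty":2,"tz":0,"fingers":2}])

```text
clock: 12.95
tcp_pos: [0.6095, -0.0227, 0.0369]
orientation: [0.645, 0.764, -0.0, 0.001]
wrist_force: [0.2, -5.9, 3.4]
grip_width: 0.02
grasp_force: 3.0
```

Request:
drive_tool(targets=[{"wx":0,"wy":0,"wz":0,"tx":-0.07,"ty":0.4,"tz":0,"fingers":2},{"wx":0,"wy":0,"wz":0,"tx":-0.13,"ty":0.8,"tz":0,"fingers":2},{"wx":0,"wy":0,"wz":0,"tx":-0.2,"ty":1.2,"tz":0,"fingers":2},{"wx":0,"wy":0,"wz":0,"tx":-0.26,"ty":1.6,"tz":0,"fingers":2},{"wx":0,"wy":0,"wz":0,"tx":-0.33,"ty":2,"tz":0,"fingers":2}])

```text
clock: 13.45
tcp_pos: [0.6061, -0.0029, 0.0369]
orientation: [0.645, 0.764, -0.0, 0.001]
wrist_force: [-1.0, -7.0, 3.4]
grip_width: 0.0201
grasp_force: 3.5
```

```bash
python3 -c "
from h import *
s=get_state(); print(s['tcp_pos'],s['orientation'],s['wrist_force'])
a=save('scene','m.png');b=save('side','ms.png')
cv2.imwrite('pics/m2.png',cv2.resize(a[165:245,220:350],(780,480),interpolation=cv2.INTER_CUBIC)[:,:,::-1])"
```

```text
[ 0.60607684 -0.0028705   0.03691779] [ 6.45029735e-01  7.64157126e-01 -3.13656007e-04  6.54928853e-04] [-1.01411099 -6.959847    3.43599705]
```

View pics/m2.png

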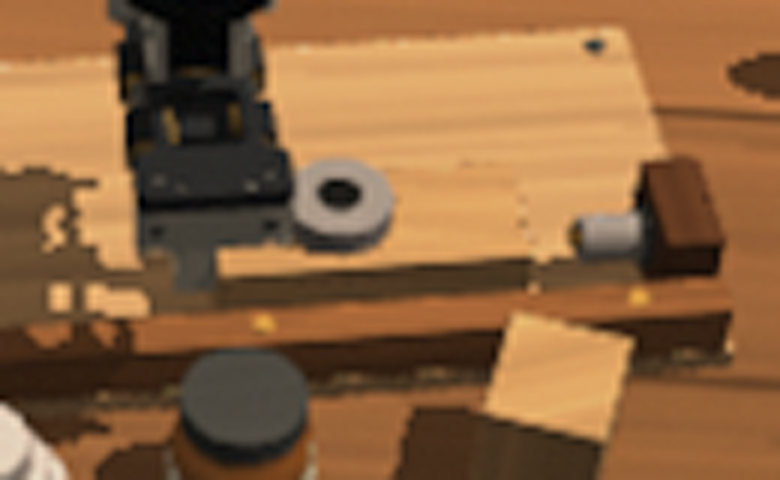

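The block's far end is at u≈525 and the sleeve end at u≈582, so about 25 mm remains and the block is still flush with the fence.

Request:
drive_tool(targets=[{"wx":0,"wy":0,"wz":0,"tx":-0.033,"ty":0.2,"tz":0,"fingers":2},{"wx":0,"wy":0,"wz":0,"tx":-0.067,"ty":0.4,"tz":0,"fingers":2},{"wx":0,"wy":0,"wz":0,"tx":-0.1,"ty":0.6,"tz":0,"fingers":2},{"wx":0,"wy":0,"wz":0,"tx":-0.13,"ty":0.8,"tz":0,"fingers":2},{"wx":0,"wy":0,"wz":0,"tx":-0.165,"ty":1,"tz":0,"fingers":2}])

```text
clock: 14.05
tcp_pos: [0.6044, 0.007, 0.0369]
orientation: [0.645, 0.764, -0.0, 0.001]
wrist_force: [-0.9, -8.0, 4.5]
grip_width: 0.0198
grasp_force: 3.8
```

Request:
drive_tool(targets=[{"wx":0,"wy":0,"wz":0,"tx":-0.025,"ty":0.15,"tz":0,"fingers":2},{"wx":0,"wy":0,"wz":0,"tx":-0.05,"ty":0.3,"tz":0,"fingers":2}])

```text
clock: 14.25
tcp_pos: [0.6039, 0.01, 0.0368]
orientation: [0.645, 0.764, -0.0, 0.001]
wrist_force: [-1.2, -8.3, 4.2]
grip_width: 0.0198
grasp_force: 3.9
```

Request:
drive_tool(targets=[{"wx":0,"wy":0,"wz":0,"tx":-0.017,"ty":0.1,"tz":0,"fingers":2},{"wx":0,"wy":0,"wz":0,"tx":-0.033,"ty":0.2,"tz":0,"fingers":2}])

```text
clock: 14.45
tcp_pos: [0.6035, 0.012, 0.0368]
orientation: [0.645, 0.764, -0.0, 0.001]
wrist_force: [-0.9, -9.1, 4.6]
grip_width: 0.0198
grasp_force: 4.0
```

Request:
drive_tool(targets=[{"wx":0,"wy":0,"wz":0,"tx":-0.017,"ty":0.1,"tz":0,"fingers":2},{"wx":0,"wy":0,"wz":0,"tx":-0.034,"ty":0.2,"tz":0,"fingers":2}])

```text
clock: 14.65
tcp_pos: [0.6032, 0.0139, 0.0368]
orientation: [0.645, 0.764, -0.0, 0.001]
wrist_force: [-2.0, -9.7, 4.7]
grip_width: 0.02
grasp_force: 4.1
```

Request:
drive_tool(targets=[{"wx":0,"wy":0,"wz":0,"tx":-0.017,"ty":0.1,"tz":0,"fingers":2},{"wx":0,"wy":0,"wz":0,"tx":-0.034,"ty":0.2,"tz":0,"fingers":2}])

```text
clock: 14.85
tcp_pos: [0.6028, 0.0159, 0.0368]
orientation: [0.645, 0.764, -0.0, 0.001]
wrist_force: [-1.8, -8.9, 4.9]
grip_width: 0.02
grasp_force: 4.1
```

Request:
drive_tool(targets=[{"wx":0,"wy":0,"wz":0,"tx":-0.017,"ty":0.1,"tz":0,"fingers":2},{"wx":0,"wy":0,"wz":0,"tx":-0.034,"ty":0.2,"tz":0,"fingers":2}])

```text
clock: 15.05
tcp_pos: [0.6025, 0.0179, 0.0368]
orientation: [0.645, 0.764, -0.0, 0.001]
wrist_force: [-2.0, -8.7, 3.9]
grip_width: 0.02
grasp_force: 4.2
```

Request:
drive_tool(targets=[{"wx":0,"wy":0,"wz":0,"tx":-0.017,"ty":0.1,"tz":0,"fingers":2}])

```text
clock: 15.15
tcp_pos: [0.6023, 0.0189, 0.0369]
orientation: [0.645, 0.764, -0.0, 0.001]
wrist_force: [-1.9, -8.6, 5.1]
grip_width: 0.0204
grasp_force: 4.2
```

Request:
drive_tool(targets=[{"wx":0,"wy":0,"wz":0,"tx":-0.017,"ty":0.1,"tz":0,"fingers":2}])

```text
clock: 15.25
tcp_pos: [0.6021, 0.0199, 0.0368]
orientation: [0.645, 0.764, -0.001, 0.0]
wrist_force: [-1.7, -8.1, 5.7]
grip_width: 0.0203
grasp_force: 4.2
```

Request:
drive_tool(targets=[{"wx":0,"wy":0,"wz":0,"tx":-0.015,"ty":0.09,"tz":0,"fingers":2},{"wx":0,"wy":0,"wz":0,"tx":-0.03,"ty":0.18,"tz":0,"fingers":2}])

```text
clock: 15.45
tcp_pos: [0.6018, 0.0217, 0.0368]
orientation: [0.645, 0.764, -0.001, 0.0]
wrist_force: [-2.0, -9.9, 5.8]
grip_width: 0.0204
grasp_force: 4.3
```

Request:
drive_tool(targets=[{"wx":0,"wy":0,"wz":0,"tx":-0.015,"ty":0.09,"tz":0,"fingers":2}])

```text
clock: 15.55
tcp_pos: [0.6016, 0.0226, 0.0368]
orientation: [0.645, 0.764, -0.001, 0.001]
wrist_force: [-2.3, -8.9, 5.2]
grip_width: 0.0202
grasp_force: 4.4
```

Request:
drive_tool(targets=[{"wx":0,"wy":0,"wz":0,"tx":-0.015,"ty":0.09,"tz":0,"fingers":2},{"wx":0,"wy":0,"wz":0,"tx":-0.03,"ty":0.18,"tz":0,"fingers":2}])

```text
clock: 15.75
tcp_pos: [0.6013, 0.0243, 0.0368]
orientation: [0.645, 0.764, -0.001, 0.0]
wrist_force: [-2.5, -10.1, 4.7]
grip_width: 0.02
grasp_force: 4.5
```

Request:
drive_tool(targets=[{"wx":0,"wy":0,"wz":0,"tx":-0.015,"ty":0.09,"tz":0,"fingers":2}])

```text
clock: 15.85
tcp_pos: [0.6012, 0.0251, 0.0369]
orientation: [0.645, 0.764, -0.001, 0.001]
wrist_force: [-2.4, -9.7, 4.4]
grip_width: 0.0202
grasp_force: 4.7
```

Request:
drive_tool(targets=[{"wx":0,"wy":0,"wz":0,"tx":-0.015,"ty":0.09,"tz":0,"fingers":2},{"wx":0,"wy":0,"wz":0,"tx":-0.03,"ty":0.18,"tz":0,"fingers":2}])

```text
clock: 16.05
tcp_pos: [0.6009, 0.0269, 0.0368]
orientation: [0.645, 0.764, -0.001, 0.001]
wrist_force: [-2.4, -10.0, 5.2]
grip_width: 0.0202
grasp_force: 5.0
```

Request:
drive_tool(targets=[{"wx":0,"wy":0,"wz":0,"tx":-0.015,"ty":0.09,"tz":0,"fingers":2}])

```text
clock: 16.15
tcp_pos: [0.6007, 0.0277, 0.0368]
orientation: [0.645, 0.764, -0.001, 0.001]
wrist_force: [-2.1, -11.4, 5.5]
grip_width: 0.02
grasp_force: 5.2
```

Request:
drive_tool(targets=[{"wx":0,"wy":0,"wz":0,"tx":-0.015,"ty":0.09,"tz":0,"fingers":2}])

```text
clock: 16.25
tcp_pos: [0.6007, 0.0279, 0.0369]
orientation: [0.645, 0.764, -0.001, 0.001]
wrist_force: [-1.0, -19.1, 5.0]
grip_width: 0.0199
grasp_force: 9.9
```

Hard contact with the sleeve. I'll press a touch more and hold.

Request:
drive_tool(targets=[{"wx":0,"wy":0,"wz":0,"tx":-0.005,"ty":0.03,"tz":0,"fingers":2},{"wx":0,"wy":0,"wz":0,"tx":-0.005,"ty":0.03,"tz":0,"fingers":2}])

```text
clock: 16.45
tcp_pos: [0.6007, 0.0279, 0.0368]
orientation: [0.645, 0.764, -0.001, 0.001]
wrist_force: [-0.7, -18.2, 4.9]
grip_width: 0.0199
grasp_force: 8.5
```

Request:
drive_tool(targets=[{"wx":0,"wy":0,"wz":0,"tx":0,"ty":0,"tz":0,"fingers":2},{"wx":0,"wy":0,"wz":0,"tx":0,"ty":0,"tz":0,"fingers":2},{"wx":0,"wy":0,"wz":0,"tx":0,"ty":0,"tz":0,"fingers":2},{"wx":0,"wy":0,"wz":0,"tx":0,"ty":0,"tz":0,"fingers":2},{"wx":0,"wy":0,"wz":0,"tx":0,"ty":0,"tz":0,"fingers":2}])

```text
clock: 16.95
tcp_pos: [0.6007, 0.0279, 0.0368]
orientation: [0.645, 0.764, -0.001, 0.001]
wrist_force: [-1.8, -17.9, 3.9]
grip_width: 0.0201
grasp_force: 8.5
```

Request:
drive_tool(targets=[{"wx":0,"wy":0,"wz":0,"tx":0.017,"ty":-0.1,"tz":0,"fingers":2},{"wx":0,"wy":0,"wz":0,"tx":0.05,"ty":-0.3,"tz":0,"fingers":2},{"wx":0,"wy":0,"wz":0,"tx":0.17,"ty":-1,"tz":0,"fingers":2},{"wx":0,"wy":0,"wz":0,"tx":0.5,"ty":-3,"tz":0,"fingers":2},{"wx":0,"wy":0,"wz":0,"tx":0.85,"ty":-5,"tz":0,"fingers":2}])

```text
clock: 17.45
tcp_pos: [0.609, -0.0202, 0.0363]
orientation: [0.645, 0.764, 0.0, -0.0]
wrist_force: [0.2, 0.5, 0.3]
grip_width: 0.0198
grasp_force: 0.0
```

Request:
drive_tool(targets=[{"wx":0,"wy":0,"wz":0,"tx":0.34,"ty":-2,"tz":3,"fingers":2},{"wx":0,"wy":0,"wz":0,"tx":0.34,"ty":-2,"tz":7,"fingers":2},{"wx":0,"wy":0,"wz":0,"tx":0.34,"ty":-2,"tz":11,"fingers":2},{"wx":0,"wy":0,"wz":0,"tx":0.34,"ty":-2,"tz":13,"fingers":2}])

```text
clock: 17.85
tcp_pos: [0.6133, -0.0402, 0.1701]
orientation: [0.645, 0.764, 0.001, 0.002]
wrist_force: [-0.7, 1.0, -0.6]
grip_width: 0.0203
grasp_force: 0.0
```

```bash
python3 -c "
from h import *
a=save('scene','z.png')
cv2.imwrite('pics/z2.png',cv2.resize(a[165:245,220:350],(780,480),interpolation=cv2.INTER_CUBIC)[:,:,::-1])"
```

```text
(no output)
```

View pics/z2.png

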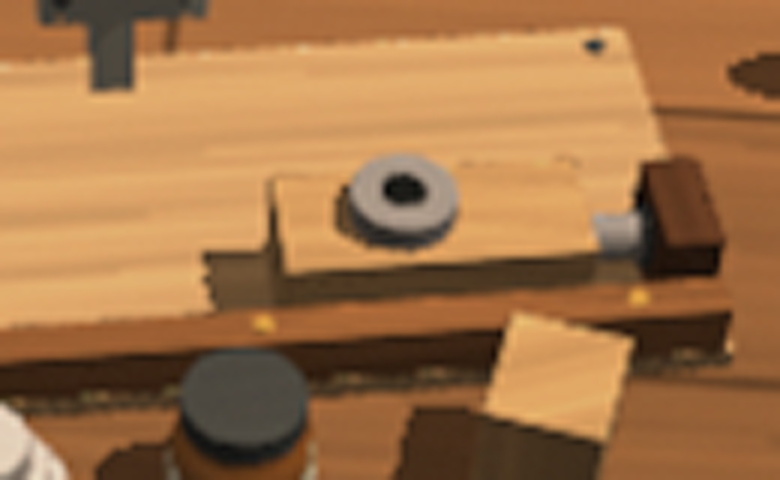

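The block is flush with the fence, its far end is on the sleeve at (595,235) with the plunger hidden, and the tool is clear.

```bash
python3 -c "
from cell import job_done
print(job_done())"
```

```text
the job is handed in; nothing more can be done
None
```

The job is handed in, with no verdict returned: the block was tipped boss up, pressed on the fence (about 16 N at the wrist) and then on the sleeve (about 18 N at the wrist), and left seated, flush by the last picture with the tool clear; I viewed 13 pictures, over the limit of 10.

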